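# Float a dishwasher door half open on its balance spring

## Robot

A 6-joint arm with a two-finger parallel gripper is mounted at the origin on the work surface. World frame = base frame: x ahead of the robot, y to its left, z up, the work surface at z = 0. Lengths are in m, angles in rad, forces in N, time in s.
With the tool pointing down it reaches from about 0.225 to 0.875 m from the base axis. Payload 3.4 kg.
Tool frame: the origin (TCP) lies where the fingers leave the gripper's body, on its centre line; the fingertips stand 73 mm ahead of it and the grasp point (between the pads) lies 54 mm ahead of it (manip.grip_point_offset is the distance from the TCP to the grasp point, in m); z points along the fingers, y is the line along which they close (so a half turn about z gives the same grasp; the last joint's range is limited). The gripper opens to 85 mm and grips with 20 to 120 N. Pads are 22 mm wide; open, the fingers measure 114 mm over their backs; the gripper's body (76 mm by 85 mm) begins 54 mm behind the grasp point. The pads swing forward as they close: fully open they stand 13 mm farther back than shut.
Start: joints at [0.991, 0.276, 1.505, -0, 1.361, -0.121], TCP at [0.255, 0.516, 0.304] pointing down, gripper open.
Joint ranges: [-2.89, 2.89], [-0.75, 2.08], [0.22, 2.7], [-1.18, 4.32], [0.11, 2.71], [-2.7, 2.7]. Speed limits (rad/s): [2.57, 2.57, 3.14, 3.14, 3.14, 3.14].

## Interface

Orientations are given as a unit quaternion [w, x, y, z].
In Python, from rig import sensors, cams, manip, spotter gives the robot as it stands.
- The arm moves only by the tool drive_tool, never from a script. Its argument "targets" is a list of rows, each a list of 4 numbers: the shift along the world's x, y, z in m, then the turn about the world's z in degrees. In form: [[dx, dy, dz, spin], ...]. A call has exactly 5 rows; each row shifts and turns the commanded pose from where the row before left it; what a row does not reach is not made up. A row lasts 1/8 s, in which the tool goes at most 62.5 mm and 10.7 degrees, less where a joint would pass 70% of its speed; a pose out of reach is approached as far as the arm can. A call is refused whole if a number of a shift passes 0.0625 or a number of a turn 10.7, either way. A call with a gripper value outside its range is refused whole. "jaw" is the finger opening in m, from 0 to 0.0854, set as the call begins (left out, the last holds). The fingers move at their own pace and stop on an object; "force" is the grip in N (left out, the last holds). Time passes only in rows, so rows that do not move let the fingers close, or fill a call up. It gives the time, the measured TCP pose, the force and the opening at its end, in the units of the state.
- sensors.get_state(): the state, without advancing time (a new reading comes with each control period).
- cams.get_image(name): name is "scene" or "side" or "wrist"; returns a dict with "color" (400x640x3 uint8, red, green, blue), "intrinsics" (3x3 intrinsics, pixels), "R" (3x3) and "t" (3): a world point X has camera coordinates R X + t. Camera axes: x right, y down, z forward; pixel columns grow to the right and rows downward; lengths in m; the calibration is good to about 2 mm. The wrist camera is an equidistant fisheye: a pixel r from the principal point sees the ray r / f radians off the axis. A picture is of the moment at which its call begins. There is no depth.
- manip.sign_off(): hands the job in, once; it reports no verdict.
Trained networks look in the newest picture that a camera, given by its name, has taken for a name from the list of things; names that differ only in an ending like _2 or _b are one class to them, and where a whole thing is asked for, a point or a joint stands for the part that bears it (a point fixed in the world has none). Each returns a list of dicts, best first, with "score" (0 to 1); they miss things now and then, are a little off and sometimes report something else, mostly with a low value. They report only what shows in the picture. A call takes as long as a camera call.
- spotter.find_in(query, camera): "point" ([x, y, z] in m, in world coordinates, good to about 4 mm: the middle of the surface that is visible of it).
- spotter.landmark_of(query, camera): "point" ([x, y, z] in m, in world coordinates, good to about 4 mm: a listed point, or the origin of a listed thing).
The state is a dict: "clock": time; "qpos": joint angles; "qd": joint speeds; "effort": joint torques, N m; "position": TCP position; "ee_rot": TCP orientation; "contact_force": force on the tool from outside, world axes, zero at the start; "moment": the same for the moment, N m; "width": finger opening in m.
Only numpy, scipy, OpenCV 4.12 (cv2) and the standard library are available. Lean on these libraries where they do the work, as an engineer would, in place of code of your own. Each camera call takes 0.05 s, during which the arm holds its last target. There are 200 camera calls.

## Task

This compact dishwasher is stripped to its base pan to have its door balance set: the door lies fully open because the near hinge spring is slack. Take the orange grip of the spring's tensioning lever and draw it back, away from the door, until the spring swings the door up; then work the lever to and fro to bring the door to rest half open (45 degrees) and keep it floating there, still, on its springs alone for at least 5 seconds, and finish while still holding the grip, with the door half open. Do not let the door swing shut or slam back down on its open stop, let nothing touch the door, and leave the other things on the worktop alone.

Things in the scene. Friction and masses are not known exactly. Their poses are not given: they have to be found in the camera images.
- door (a joint): angle of the heavy door about its level bottom hinge (rad): 0 = upright and shut, 0.785 = half open, 1.40 = down on its open stop (start). Nominal: mass 3.1 kg (varies by 4 percent), centre of mass 186 mm from the hinge on its mid-plane, inertia about the hinge 0.139 kg m2, viscous damping 0.035 N m s/rad, hinge friction 0.02 N m. The stops have no cushion.
- spring_wind (a joint): how far the near spring is wound (rad): 0 = at its slackest (start), at most 1.3. The lever closes the door through it with 1.2 N m + 1.6 N m/rad x wind. The lever leans forward of upright by (door angle - 0.65 - wind) rad: 0.75 at the start, some -0.25 to -0.5 (backwards) to hold the door half open. With the lever kept still a half-open door runs away (time constant about 0.45 s).
- lever_grip (a point): middle of the orange grip bar, the point to pinch: 200 mm from the hinge line, 262 mm to +y of the middle of the chassis, 42 mm outboard of the face of the lever arm. At the start some 201 mm above the worktop. It moves on an arc about the hinge line in the upright plane along the chassis x axis.
- tension_lever: flat steel tensioning lever of the near hinge spring, with an orange round grip bar 26 mm thick and 85 mm long standing out sideways (along y, away from the machine) at its end; pinch the bar across x, from above. Origin on the hinge line in the middle of the door, y along the hinge. Working it takes 6 to 14 N at the grip; let go, the spring throws it forward.
- hinge (a point): middle of the door's hinge line, 55 mm above the worktop. The line runs along the y axis of chassis; the lever and door turn about it. An enclosed torsion spring on the far end also closes the door, with 1.75 N m/rad x (door angle + 0.358 rad).
- door_edge (a point): middle of the door's upper (free) edge, 360 mm from hinge, in the door's mid-plane.
- chassis: fixed steel base pan, 400 mm deep (x), 380 mm wide (y), 76 mm tall, open on top; origin at the centre of its underside on the worktop. Its front, with the door, is its -x side (hinge line 200 mm from its middle); the tensioning lever is on its +y side. Its place and heading vary.
- door_panel: the door leaf: steel, white inner liner, black control strip along the free edge; 380 mm wide, 360 mm tall, 42 mm thick. Origin on the hinge line, z axis along the leaf to its free edge, y along the hinge. Only the springs may carry it.
- mug: brown stoneware mug, radius 41 mm, 95 mm tall, standing free; origin at the centre of its underside. To be left alone.
- cylinder_filter: stainless cylinder filter with grey end caps, radius 36 mm, 116 mm tall, standing free; origin at the centre of its underside. To be left alone.
- filter_tray: clear plastic filter tray, 150 x 120 x 30 mm; origin at the centre of its underside. To be left alone.
- tier_rack: white plastic stacking tier rack, 182 x 260 mm, 130 mm tall; origin at the centre of its underside. To be left alone.

How it is judged:
By the outcome, as a careful person would: the job done as asked, in the order asked, and still so for the second after the job is handed in, while the arm keeps its last pose, push and grip.
It also fails if it takes over 64 s, if anything falls off the work surface, if the arm or the gripper's body presses on something with over 40 N, if the wrist force passes 120 N, or if a joint passes its speed limit or range.

## Working session

There is one attempt and no reset: what is moved stays moved. The work goes in short steps, Python scripts to look and compute and a tool call to move; the robot and the scene stay as the last step left them, time stands still between calls to the robot, and variables do not carry over. Pictures are saved under pics/ and viewed, on a budget of 10 in all, crops included, one or two more only if the job needs it, and the job is handed in when it is done.

Besides the shell and the picture viewer there is one more tool, called after "Request:" in YAML: its name, and indented under it one key for each argument. drive_tool: Moves the arm, as the interface text tells. Its arguments: {"type":"object","properties":{"targets":{"type":"array","items":{"type":"array","items":{"type":"number"}}},"jaw":{"type":"number"},"force":{"type":"number"}},"required":["targets"]}

```bash
mkdir -p pics; ls; python3 - <<'E'
from rig import sensors, cams, manip, spotter
import cv2, numpy as np
s=sensors.get_state(); print({k:np.round(v,3).tolist() for k,v in s.items()}); print(manip.grip_point_offset)
a=[cams.get_image(n)["color"] for n in("scene","side")]
cv2.imwrite("pics/a.png",cv2.resize(np.vstack(a),(480,600))[:,:,::-1])
for n in("scene","side"):
  for q in("lever_grip","hinge","door_edge","chassis","tension_lever","mug","cylinder_filter","filter_tray","tier_rack"):
    r=spotter.landmark_of(q,n); print(n,q,[(np.round(d["point"],3).tolist(),round(d["score"],2)) for d in r[:2]])
E
```

```text
pics
{'clock': 0.0, 'qpos': [0.991, 0.277, 1.506, -0.0, 1.361, -0.121], 'qd': [-0.001, -0.001, -0.002, 0.001, 0.0, -0.0], 'effort': [0.001, -41.678, -24.581, -0.0, 0.011, 0.0], 'position': [0.254, 0.515, 0.303], 'ee_rot': [-0.0, 0.227, 0.974, -0.001], 'contact_force': [0.559, -0.394, 0.392], 'moment': [-0.009, 0.008, -0.046], 'width': 0.086}
0.0539
scene lever_grip [([0.488, -0.23, 0.198], 0.55)]
scene hinge [([0.744, -0.087, 0.058], 0.8)]
scene door_edge [([0.757, -0.442, 0.111], 0.65)]
scene chassis [([0.738, 0.107, -0.0], 0.58)]
scene tension_lever []
scene mug [([0.333, 0.247, 0.0], 0.75)]
scene cylinder_filter [([0.353, -0.373, -0.003], 0.74)]
scene filter_tray [([0.325, -0.236, 0.003], 0.67)]
scene tier_rack [([0.566, 0.49, -0.004], 0.57)]
side lever_grip [([0.488, -0.229, 0.2], 0.65)]
side hinge [([0.746, -0.093, 0.056], 0.74)]
side door_edge [([0.754, -0.444, 0.117], 0.92)]
side chassis [([0.739, 0.11, -0.002], 0.65)]
side tension_lever []
side mug [([0.33, 0.246, 0.0], 0.7)]
side cylinder_filter [([0.346, -0.374, -0.0], 0.8)]
side filter_tray [([0.321, -0.24, -0.0], 0.83)]
side tier_rack [([0.564, 0.492, 0.0], 0.68)]
```

View pics/a.png

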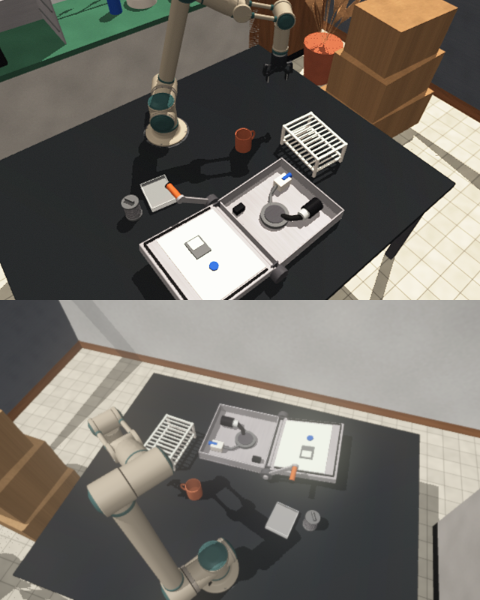

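The landmarks agree with the stated sizes: the chassis x axis is about world +y (roughly 91.7°), and the grip is at about (0.488, -0.23, 0.20). In the picture, the orange bar shows at about (172,190) in the upper view, with nothing between it and the arm's path. I'm moving above it.

Request:
drive_tool:
  targets:
    - [0.015,-0.05,0.012,3]
    - [0.015,-0.05,0.012,3]
    - [0.015,-0.05,0.012,3]
    - [0.015,-0.05,0.012,3]
    - [0.015,-0.05,0.012,3]
  jaw: 0.0854
  force: 70

```text
clock: 1.62
position: [0.3299, 0.264, 0.3645]
ee_rot: [0.001, 0.097, 0.995, 0.0]
contact_force: [0.9, 0.4, -0.2]
width: 0.0851
```

Request:
drive_tool:
  targets:
    - [0.015,-0.05,0,3]
    - [0.015,-0.05,0,3]
    - [0.015,-0.05,0,3]
    - [0.015,-0.05,0,3]
    - [0.015,-0.05,0,1]

```text
clock: 2.25
position: [0.4049, 0.0139, 0.3642]
ee_rot: [0.001, -0.015, 1.0, 0.0]
contact_force: [1.3, 0.4, 0.9]
width: 0.0856
```

Request:
drive_tool:
  targets:
    - [0.015,-0.05,0,0]
    - [0.015,-0.05,0,0]
    - [0.015,-0.05,0,0]
    - [0.015,-0.047,0,0]
    - [0.015,-0.047,0,0]

```text
clock: 2.88
position: [0.4799, -0.2302, 0.364]
ee_rot: [0.0, -0.015, 1.0, 0.0]
contact_force: [-0.0, 1.0, -0.5]
width: 0.0854
```

```bash
cat > h.py <<'E'
import numpy as np, cv2
C=np.array([.7385,.1085]); E=np.array([.7555,-.443]); 
X=(C-E)/np.linalg.norm(C-E)            # chassis x in world
Y=np.array([-X[1],X[0]])
H=np.append((C-.2*X)*.5+np.array([.745,-.09])*.5,.055)
def door_pts(P,th,h=H):                # P rows: (offset toward inside, y, along leaf)
    P=np.atleast_2d(P); c,s=np.cos(th),np.sin(th)
    fx=P[:,0]*c-P[:,2]*s; fz=P[:,0]*s+P[:,2]*c   # theta opens toward -x
    return np.c_[h[:2]+fx[:,None]*X+P[:,1:2]*Y, h[2]+fz]
def proj(im,W):
    p=(W@np.asarray(im["R"]).T+np.asarray(im["t"]))@np.asarray(im["intrinsics"]).T
    return p[:,:2]/p[:,2:]
E
python3 - <<'E'
from rig import sensors, cams, spotter
from h import *
import pickle
r={n:cams.get_image(n) for n in("scene","side","wrist")}
pickle.dump(r,open("ref.pkl","wb"))
for q in("lever_grip","chassis","hinge","door_edge"):
  for n in r: print(n,q,[(np.round(d["point"],3).tolist(),round(d["score"],2)) for d in spotter.landmark_of(q,n)[:1]])
print("H",H,"X",X,np.degrees(np.arctan2(X[1],X[0])))
B=[[.021,-.19,0],[.021,.19,0],[.021,.19,.36],[.021,-.19,.36]]
out=[]
for n in("scene","side"):
  im=r[n]; c=im["color"][:,:,::-1].copy(); p=proj(im,door_pts(B,1.4)); print(n,p.round(0).tolist(), im["intrinsics"][0][0])
  cv2.polylines(c,[p.round().astype(int)],True,(0,255,0),1)
  x,y=np.clip(p.mean(0).astype(int),[130,100],[510,300]); out.append(cv2.resize(c[y-100:y+100,x-130:x+130],(780,600)))
cv2.imwrite("pics/b.png",cv2.resize(np.vstack(out),(520,600+200))[:, :] [:600*2] if 0 else cv2.resize(np.hstack(out),(800,308)))
cv2.imwrite("pics/w.png",r["wrist"]["color"][:,:,::-1])
E
```

```text
scene lever_grip [([0.487, -0.234, 0.198], 0.96)]
side lever_grip [([0.486, -0.229, 0.2], 0.83)]
wrist lever_grip [([0.488, -0.233, 0.199], 0.56)]
scene chassis [([0.738, 0.109, 0.001], 0.74)]
side chassis [([0.739, 0.112, -0.003], 0.88)]
wrist chassis [([0.741, 0.108, 0.0], 0.8)]
scene hinge [([0.745, -0.087, 0.057], 0.97)]
side hinge [([0.747, -0.09, 0.052], 0.74)]
wrist hinge [([0.744, -0.089, 0.051], 0.68)]
scene door_edge [([0.756, -0.442, 0.112], 0.57)]
side door_edge [([0.754, -0.442, 0.118], 0.74)]
wrist door_edge [([0.755, -0.439, 0.114], 0.79)]
H [ 0.74483104 -0.09070252  0.055     ] X [-0.03081039  0.99952525] 91.76558463482246
scene [[368.0, 356.0], [285.0, 269.0], [184.0, 324.0], [264.0, 433.0]] 517.9771418123948
side [[377.0, 156.0], [357.0, 225.0], [449.0, 239.0], [460.0, 164.0]] 435.60517956302573
```

View pics/b.png

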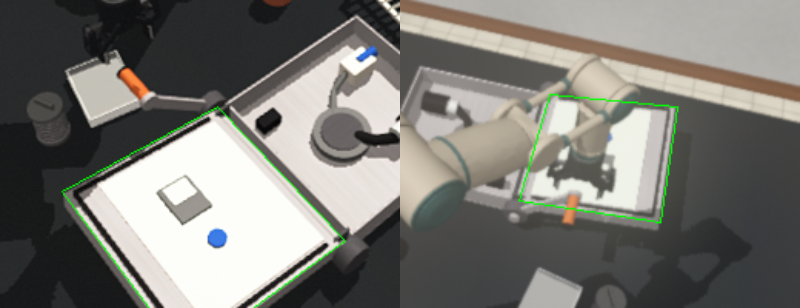

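View pics/w.png

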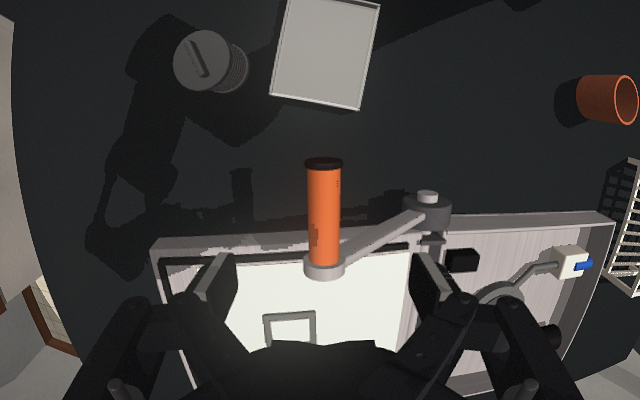

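The wrist view shows the orange bar upright at column 323, centred between the pads, with the arm boss at row 265. The scene camera sees the whole liner unobstructed. I'll descend and close on the bar.

Request:
drive_tool:
  targets:
    - [0.003,0.0,-0.03,0]
    - [0,0,-0.03,0]
    - [0,0,-0.03,0]
    - [0,0,-0.019,0]
    - [0,0,0,0]

```text
clock: 4.25
position: [0.4819, -0.2279, 0.2535]
ee_rot: [-0.002, -0.015, 1.0, 0.001]
contact_force: [-1.0, 0.6, 0.9]
width: 0.0851
```

Request:
drive_tool:
  targets:
    - [0,0,0,0]
    - [0,0,0,0]
    - [0,0,0,0]
    - [0,0,0,0]
    - [0,0,0,0]
  jaw: 0.0
  force: 70

```text
clock: 4.88
position: [0.4831, -0.232, 0.2568]
ee_rot: [0.001, -0.015, 1.0, -0.005]
contact_force: [-2.0, -7.9, 3.3]
width: 0.0238
```

```bash
cat >> h.py <<'E'
import pickle, json, os
from scipy.optimize import minimize_scalar, least_squares
ref=pickle.load(open("ref.pkl","rb"))["scene"]
G=np.stack(np.meshgrid(np.linspace(-.17,.17,120),np.linspace(.03,.345,110)),-1).reshape(-1,2)
G=np.c_[np.full(len(G),.021),G]
def samp(im,th):
    p=proj(im,door_pts(G,th)).astype(np.float32)
    g=cv2.GaussianBlur(cv2.cvtColor(im["color"],cv2.COLOR_RGB2GRAY),(0,0),1).astype(np.float32)
    ok=(p[:,0]>2)&(p[:,0]<637)&(p[:,1]>2)&(p[:,1]<397)
    return cv2.remap(g,p[:,0].reshape(1,-1),p[:,1].reshape(1,-1),cv2.INTER_LINEAR)[0],ok
R0,K0=samp(ref,1.4)
def ncc(im,th):
    v,ok=samp(im,th); m=ok&K0; return np.corrcoef(v[m],R0[m])[0,1]
def angle(im):
    t=np.linspace(0.2,1.45,126); s=[ncc(im,a) for a in t]; i=int(np.argmax(s))
    r=minimize_scalar(lambda a:-ncc(im,a),bounds=(t[i]-.012,t[i]+.012),method="bounded",options={"xatol":1e-4})
    return r.x,-r.fun
def phi_of(st):
    p=np.asarray(st["position"]); return -np.arcsin(np.clip((p[:2]-H[:2])@X/.2,-1,1))
# dynamics, x=(th,om,b,Gm,fr)
def acc(th,om,b,Gm,fr,ph):
    q=Gm*np.sin(th)-1.75*(th+.358)-1.2-1.6*np.maximum(th-.65-ph,0)-.035*om+b
    return (q-fr*np.tanh(om/.01))/.139
def step(x,ph,dt):
    th,om=x[0],x[1]; om=om+dt*acc(th,om,x[2],x[3],x[4],ph)*1.0
    th=th+dt*om; hit=th>1.4
    x[0]=np.where(hit,1.4,th); x[1]=np.where(hit,np.minimum(om,0),om); return x
def sim(x,tn,pn,dt=.0025):
    t=tn[0]; out=[]
    n=max(1,int(round((tn[-1]-tn[0])/dt))); h=(tn[-1]-tn[0])/n
    for k in range(n):
        t=tn[0]+(k+.5)*h; x=step(x,np.interp(t,tn,pn),h); out.append((x[0],x[1]))
    return x,out
def init(N=2000):
    r=np.random.default_rng(0)
    return np.array([np.full(N,1.4),np.zeros(N),r.normal(0,.04,N),r.normal(5.656,.13,N),r.uniform(.012,.028,N)])
def update(x,z,s=.004):
    r=np.random.default_rng(); A=x-x.mean(1,keepdims=True)
    K=(A@A[0]/A.shape[1])/(A[0].var()+s*s); x=x+K[:,None]*(z+r.normal(0,s,x.shape[1])-x[0]); x[4]=np.clip(x[4],.004,.05); x[0]=np.minimum(x[0],1.4)
    return x
def minjerk(a,v,b,T,t):
    t=np.minimum(t,T); c=np.linalg.solve([[T**3,T**4,T**5],[3*T**2,4*T**3,5*T**4],[6*T,12*T**2,20*T**3]],[b-a-v*T,-v,0])
    return a+v*t+c[0]*t**3+c[1]*t**4+c[2]*t**5
def plan(x,ph0,T,n=15,goal=.785):
    tr=np.arange(1,n*12+1)*.125/12; rf=minjerk(x[0],x[1],goal,T,tr); rv=np.gradient(rf,tr)
    tn=np.arange(n+1)*.125
    def res(u):
        pn=np.r_[ph0,u]; _,o=sim(x.copy(),tn,pn,.125/12); o=np.array(o)
        return np.r_[(o[:,0]-rf)*5,(o[:,1]-rv)*2,np.diff(pn)*1.0,np.diff(pn,2)*2, (o[-1,0]-goal)*10*(T<n*.125)]
    f=least_squares(res,np.full(n,ph0),bounds=(-.75,.8),max_nfev=25)
    _,o=sim(x.copy(),tn,np.r_[ph0,f.x],.125/12); return f.x,np.array(o)[11::12]
def rows(pn):   # pn: phi nodes incl. start -> shifts
    s=-.2*np.sin(pn); z=.2*np.cos(pn); d=np.diff(s)
    return [[round(float(a),4) for a in(q*X[0],q*X[1],w,0)] for q,w in zip(d,np.diff(z))]
E
python3 - <<'E'
from h import *
from rig import sensors,cams
im=cams.get_image("scene"); st=sensors.get_state(); p=phi_of(st)
print(st["clock"],p,angle(im),[round(ncc(im,a),3) for a in(1.36,1.38,1.39,1.4,1.41)], -np.asarray(im["R"]).T@im["t"])
for a in (np.linspace(p,.05,11)[:6],np.linspace(p,.05,11)[5:]): print(rows(a))
E
```

```text
4.925 0.7284480339874035 (np.float64(1.3990574040054147), np.float64(0.9890272658967495)) [np.float64(0.852), np.float64(0.954), np.float64(0.981), np.float64(0.989), np.float64(0.977)] [ 1.34000598 -0.59599247  1.45365258]
[[-0.0003, 0.0104, 0.0087, 0.0], [-0.0003, 0.011, 0.008, 0.0], [-0.0004, 0.0115, 0.0072, 0.0], [-0.0004, 0.012, 0.0064, 0.0], [-0.0004, 0.0124, 0.0056, 0.0]]
[[-0.0004, 0.0127, 0.0047, 0.0], [-0.0004, 0.013, 0.0038, 0.0], [-0.0004, 0.0132, 0.003, 0.0], [-0.0004, 0.0134, 0.0021, 0.0], [-0.0004, 0.0135, 0.0011, 0.0]]
```

Request:
drive_tool:
  targets:
    - [-0.0003,0.0104,0.0087,0]
    - [-0.0003,0.011,0.008,0]
    - [-0.0004,0.0115,0.0072,0]
    - [-0.0004,0.012,0.0064,0]
    - [-0.0004,0.0124,0.0056,0]

```text
clock: 5.55
position: [0.4814, -0.1798, 0.295]
ee_rot: [0.002, -0.015, 1.0, -0.012]
contact_force: [-5.5, -19.4, 7.9]
width: 0.024
```

Request:
drive_tool:
  targets:
    - [-0.0004,0.0127,0.0047,0]
    - [-0.0004,0.013,0.0038,0]
    - [-0.0004,0.0132,0.003,0]
    - [-0.0004,0.0134,0.0021,0]
    - [-0.0004,0.0135,0.0011,0]

```text
clock: 6.18
position: [0.4815, -0.1144, 0.3147]
ee_rot: [0.007, -0.016, 1.0, -0.013]
contact_force: [1.5, -14.2, 18.3]
width: 0.024
```

```bash
cat >> h.py <<'E'
def phi_of(st):
    w,x,y,z=st["ee_rot"]; zt=np.array([2*(x*z+w*y),2*(y*z-w*x)])
    p=np.asarray(st["position"])[:2]+.058*zt; return -np.arcsin(np.clip((p-H[:2])@X/.2,-1,1))
_plan=plan
def plan(x,ph0,T,n=15,goal=.785,ps=None):
    tr=np.arange(1,n*12+1)*.125/12; rf=minjerk(x[0],x[1],goal,T,tr); rv=np.gradient(rf,tr); ra=np.gradient(rv,tr)
    g=ph0; inv=rf-.65-(x[3]*np.sin(rf)-1.75*(rf+.358)-1.2-.035*rv+x[2]-.139*ra-x[4]*np.tanh(rv/.05))/1.6
    tn=np.arange(n+1)*.125; u0=np.clip(inv[11::12],-.7,.75); u0=np.r_[u0]
    for k in range(n): u0[k]=np.clip(u0[k],(u0[k-1] if k else ph0)-.1,(u0[k-1] if k else ph0)+.1)
    def res(u):
        pn=np.r_[ph0,u]; _,o=sim(x.copy(),tn,pn,.125/12); o=np.array(o)
        return np.r_[(o[:,0]-rf)*5,(o[:,1]-rv)*2,np.diff(pn)*.5,np.diff(pn,2)*1.]
    f=least_squares(res,u0,max_nfev=15)
    _,o=sim(x.copy(),tn,np.r_[ph0,f.x],.125/12); return f.x,np.array(o)[11::12]
def cycle(T,n=15,goal=.785,nim=2):
    from rig import sensors,cams
    S=pickle.load(open("S.pkl","rb")) if os.path.exists("S.pkl") else None
    st=sensors.get_state(); p0=phi_of(st); t0=st["clock"]
    x=S["x"] if S else init()
    if S:
        r=np.random.default_rng(); k=x.shape[1]
        x=x+np.array([r.normal(0,.0007,k),r.normal(0,.008,k),r.normal(0,.004,k),np.zeros(k),np.zeros(k)])
        nt=np.linspace(t0-.625,t0,6); pn=np.array(S["nodes"]); print("track err",round(p0-pn[-1],4),"pred th,om",end=" ")
        pn=pn+(p0-pn[-1])*np.r_[0,np.linspace(.6,1,5)]
        x,_=sim(x,nt,pn); print(x[0].mean().round(4),x[1].mean().round(4),"sd",x[0].std().round(4))
    zs=[]
    for i in range(nim):
        im=cams.get_image("scene"); a,c=angle(im); zs.append((round(a,4),round(c,3)))
        s2=sensors.get_state(); x=update(x,a); x,_=sim(x,[0,.05],[phi_of(st),phi_of(s2)]); st=s2
    m=x.mean(1); p1=phi_of(st); print("t",st["clock"],"z",zs,"phi",round(p0,4),round(p1,4),"F",np.round(st["contact_force"],1),"pos",np.round(st["position"],4))
    print("est",m.round(4),"sd",x.std(1).round(4))
    u,o=plan(m.copy(),p1,T,n,goal); N=np.r_[p1,u[:5]]
    print("phi",u[:8].round(3),"th",o[:,0].round(3),"om",o[:,1].round(2)); print(rows(N))
    pickle.dump(dict(x=x,nodes=N),open("S.pkl","wb"))
E
python3 -c "
from h import *
cycle(5.5)"
```

```text
t 6.275 z [(np.float64(1.4009), np.float64(0.889)), (np.float64(1.4012), np.float64(0.887))] phi 0.0859 0.075 F [ -5.1 -16.   30.3] pos [ 0.4826 -0.1125  0.3146]
est [ 1.3999e+00 -1.4000e-03 -1.1000e-03  5.6561e+00  2.0000e-02] sd [0.0004 0.0081 0.04   0.1295 0.0047]
phi [-0.013 -0.074 -0.083 -0.084 -0.092 -0.102 -0.112 -0.125] th [1.4   1.4   1.399 1.396 1.392 1.387 1.38  1.371 1.361 1.349 1.335 1.319
 1.302 1.283 1.262] om [ 0.   -0.   -0.02 -0.03 -0.04 -0.05 -0.06 -0.08 -0.09 -0.1  -0.12 -0.13
 -0.15 -0.16 -0.17]
[[-0.0005, 0.0176, 0.0005, 0.0], [-0.0004, 0.0123, -0.0005, 0.0], [-0.0001, 0.0017, -0.0001, 0.0], [-0.0, 0.0002, -0.0, 0.0], [-0.0001, 0.0016, -0.0001, 0.0]]
```

Request:
drive_tool:
  targets:
    - [-0.0005,0.0176,0.0005,0]
    - [-0.0004,0.0123,-0.0005,0]
    - [-0.0001,0.0017,0,0]
    - [0,0.0002,0,0]
    - [0,0.0016,0,0]
  force: 35

```text
clock: 6.9
position: [0.4823, -0.0797, 0.3137]
ee_rot: [0.009, -0.015, 1.0, -0.011]
contact_force: [-0.9, -15.7, 26.5]
width: 0.0237
```

```bash
python3 -c "
from h import *
cycle(5)"
```

```text
track err 0.0034 pred th,om 1.3672 -0.0974 sd 0.0487
t 7.0 z [(np.float64(1.3406), np.float64(0.879)), (np.float64(1.331), np.float64(0.88))] phi -0.089 -0.0893 F [ -0.6 -15.1  25.5] pos [ 0.4823 -0.0796  0.3136]
est [ 1.3252 -0.1242 -0.0076  5.5938  0.0199] sd [0.0046 0.0609 0.0386 0.0775 0.0047]
phi [-0.18  -0.171 -0.187 -0.209 -0.226 -0.242 -0.258 -0.273] th [1.312 1.296 1.279 1.262 1.246 1.228 1.21  1.192 1.174 1.155 1.135 1.116
 1.096 1.076 1.056] om [-0.11 -0.13 -0.13 -0.13 -0.14 -0.14 -0.14 -0.15 -0.15 -0.15 -0.16 -0.16
 -0.16 -0.16 -0.16]
[[-0.0006, 0.0179, -0.0024, 0.0], [0.0001, -0.0018, 0.0003, 0.0], [-0.0001, 0.0031, -0.0006, 0.0], [-0.0001, 0.0044, -0.0009, 0.0], [-0.0001, 0.0033, -0.0007, 0.0]]
```

Request:
drive_tool:
  targets:
    - [-0.0006,0.0179,-0.0024,0]
    - [0.0001,-0.0018,0.0003,0]
    - [-0.0001,0.0031,-0.0006,0]
    - [-0.0001,0.0044,-0.0009,0]
    - [-0.0001,0.0033,-0.0007,0]

```text
clock: 7.62
position: [0.4816, -0.0508, 0.3087]
ee_rot: [0.009, -0.015, 1.0, -0.008]
contact_force: [-0.8, -12.1, 24.9]
width: 0.0236
```

```bash
python3 -c "
from h import *
cycle(4.2)"
```

```text
track err -0.0113 pred th,om 1.2303 -0.1786 sd 0.0597
t 7.725 z [(np.float64(1.1998), np.float64(0.877)), (np.float64(1.19), np.float64(0.878))] phi -0.2371 -0.2376 F [  0.6 -11.3  23.9] pos [ 0.4816 -0.0507  0.3087]
est [ 1.1802 -0.1875 -0.0098  5.5606  0.0199] sd [0.0033 0.0183 0.0386 0.0419 0.0047]
phi [-0.291 -0.291 -0.303 -0.316 -0.326 -0.333 -0.339 -0.344] th [1.158 1.134 1.111 1.088 1.066 1.044 1.023 1.002 0.982 0.963 0.945 0.928
 0.912 0.897 0.883] om [-0.18 -0.19 -0.19 -0.18 -0.18 -0.17 -0.17 -0.16 -0.16 -0.15 -0.14 -0.13
 -0.13 -0.12 -0.11]
[[-0.0003, 0.0103, -0.0028, 0.0], [-0.0, 0.0001, -0.0, 0.0], [-0.0001, 0.0022, -0.0007, 0.0], [-0.0001, 0.0025, -0.0008, 0.0], [-0.0001, 0.0018, -0.0006, 0.0]]
```

Request:
drive_tool:
  targets:
    - [-0.0003,0.01,-0.0028,0]
    - [0,0.0001,0,0]
    - [-0.0001,0.0021,-0.0007,0]
    - [-0.0001,0.0024,-0.0008,0]
    - [-0.0001,0.0017,-0.0006,0]

```text
clock: 8.35
position: [0.4811, -0.0333, 0.3025]
ee_rot: [0.008, -0.015, 1.0, -0.006]
contact_force: [1.0, -9.2, 19.3]
width: 0.0238
```

```bash
python3 -c "
from h import *
cycle(3.4)"
```

```text
track err -0.0042 pred th,om 1.0618 -0.192 sd 0.0169
t 8.45 z [(np.float64(1.0749), np.float64(0.883)), (np.float64(1.0663), np.float64(0.881))] phi -0.3298 -0.3299 F [ 1.7 -9.4 20.2] pos [ 0.4811 -0.0333  0.3025]
est [ 1.0576e+00 -1.6630e-01 -2.8000e-03  5.5626e+00  2.0000e-02] sd [0.0034 0.0184 0.0376 0.0419 0.0047]
phi [-0.348 -0.348 -0.352 -0.355 -0.357 -0.357 -0.357 -0.356] th [1.037 1.017 0.996 0.976 0.957 0.939 0.922 0.905 0.89  0.875 0.862 0.85
 0.839 0.829 0.821] om [-0.16 -0.16 -0.16 -0.16 -0.15 -0.14 -0.14 -0.13 -0.12 -0.11 -0.1  -0.09
 -0.08 -0.07 -0.07]
[[-0.0001, 0.0034, -0.0012, 0.0], [-0.0, 0.0001, -0.0, 0.0], [-0.0, 0.0006, -0.0002, 0.0], [-0.0, 0.0006, -0.0002, 0.0], [-0.0, 0.0003, -0.0001, 0.0]]
```

Request:
drive_tool:
  targets:
    - [-0.0001,0.0033,-0.0012,0]
    - [0,0.0001,0,0]
    - [0,0.0005,-0.0002,0]
    - [0,0.0005,-0.0002,0]
    - [0,0.0003,-0.0001,0]

```text
clock: 9.07
position: [0.481, -0.0297, 0.3013]
ee_rot: [0.008, -0.015, 1.0, -0.008]
contact_force: [0.1, -11.4, 22.3]
width: 0.0235
```

```bash
python3 -c "
from h import *
cycle(2.7)"
```

```text
track err 0.0085 pred th,om 0.9675 -0.1131 sd 0.0169
t 9.175 z [(np.float64(0.9613), np.float64(0.884)), (np.float64(0.9553), np.float64(0.882))] phi -0.3481 -0.3481 F [  0.7 -10.7  22.4] pos [ 0.4809 -0.0296  0.3013]
est [ 0.9499 -0.1105 -0.0066  5.5647  0.02  ] sd [0.0033 0.0127 0.0362 0.0414 0.0047]
phi [-0.366 -0.359 -0.357 -0.357 -0.355 -0.353 -0.35  -0.347] th [0.937 0.923 0.909 0.896 0.883 0.87  0.859 0.848 0.837 0.828 0.819 0.812
 0.805 0.8   0.795] om [-0.11 -0.11 -0.11 -0.1  -0.1  -0.1  -0.09 -0.09 -0.08 -0.07 -0.06 -0.06
 -0.05 -0.04 -0.03]
[[-0.0001, 0.0034, -0.0013, 0.0], [0.0, -0.0013, 0.0005, 0.0], [0.0, -0.0003, 0.0001, 0.0], [0.0, -0.0001, 0.0, 0.0], [0.0, -0.0004, 0.0001, 0.0]]
```

Request:
drive_tool:
  targets:
    - [-0.0001,0.0038,-0.0013,0]
    - [0,-0.0013,0.0005,0]
    - [0,-0.0003,0.0001,0]
    - [0,-0.0001,0,0]
    - [0,-0.0004,0.0001,0]

```text
clock: 9.8
position: [0.4812, -0.0258, 0.2993]
ee_rot: [0.008, -0.016, 1.0, -0.005]
contact_force: [4.4, -7.4, 15.5]
width: 0.0237
```

```bash
python3 -c "
from h import *
cycle(2.0)"
```

```text
track err -0.0155 pred th,om 0.8631 -0.1797 sd 0.0169
t 9.9 z [(np.float64(0.8725), np.float64(0.88)), (np.float64(0.8651), np.float64(0.878))] phi -0.3704 -0.3704 F [ 4.3 -7.4 13.9] pos [ 0.4812 -0.0258  0.2993]
est [ 8.5600e-01 -1.7250e-01  5.2000e-03  5.5535e+00  2.0100e-02] sd [0.0033 0.0131 0.0299 0.0363 0.0047]
phi [-0.336 -0.331 -0.323 -0.315 -0.311 -0.312 -0.308 -0.296] th [0.834 0.815 0.798 0.785 0.775 0.769 0.767 0.767 0.769 0.772 0.776 0.779
 0.782 0.784 0.785] om [-0.17 -0.15 -0.12 -0.09 -0.06 -0.04 -0.01  0.01  0.02  0.03  0.03  0.03
  0.02  0.01  0.  ]
[[0.0002, -0.0065, 0.0024, 0.0], [0.0, -0.0009, 0.0003, 0.0], [0.0, -0.0016, 0.0005, 0.0], [0.0, -0.0015, 0.0005, 0.0], [0.0, -0.0007, 0.0002, 0.0]]
```

Request:
drive_tool:
  targets:
    - [0.0002,-0.0063,0.0024,0]
    - [0,-0.0009,0.0003,0]
    - [0,-0.0014,0.0005,0]
    - [0,-0.0013,0.0005,0]
    - [0,-0.0007,0.0002,0]

```text
clock: 10.52
position: [0.4815, -0.0338, 0.3019]
ee_rot: [0.008, -0.015, 1.0, -0.001]
contact_force: [7.1, -1.4, 9.1]
width: 0.0239
```

```bash
python3 -c "
from h import *
cycle(1.5)"
```

```text
track err -0.0191 pred th,om 0.7479 -0.1755 sd 0.0216
t 10.625 z [(np.float64(0.7792), np.float64(0.871)), (np.float64(0.7754), np.float64(0.873))] phi -0.3304 -0.3302 F [ 6.6 -1.4  9.1] pos [ 0.4815 -0.0338  0.3019]
est [ 0.7703 -0.0841  0.0293  5.5299  0.0203] sd [0.0036 0.0148 0.0254 0.0325 0.0046]
phi [-0.32  -0.308 -0.298 -0.283 -0.283 -0.294 -0.305 -0.315] th [0.76  0.753 0.749 0.749 0.752 0.758 0.766 0.773 0.779 0.783 0.785 0.785
 0.785 0.785 0.785] om [-0.07 -0.05 -0.02  0.01  0.04  0.05  0.06  0.05  0.04  0.02  0.01  0.
 -0.    0.    0.  ]
[[0.0001, -0.0019, 0.0006, 0.0], [0.0001, -0.0024, 0.0008, 0.0], [0.0001, -0.0018, 0.0006, 0.0], [0.0001, -0.0029, 0.0009, 0.0], [-0.0, 0.0001, -0.0, 0.0]]
```

Request:
drive_tool:
  targets:
    - [0.0001,-0.0021,0.0006,0]
    - [0.0001,-0.0025,0.0008,0]
    - [0.0001,-0.0018,0.0006,0]
    - [0.0001,-0.0028,0.0009,0]
    - [0,0.0001,0,0]

```text
clock: 11.25
position: [0.4814, -0.0426, 0.3051]
ee_rot: [0.007, -0.014, 1.0, -0.001]
contact_force: [5.2, -1.1, 11.7]
width: 0.0238
```

```bash
python3 -c "
from h import *
cycle(1.5)"
```

```text
track err -0.001 pred th,om 0.7484 0.0313 sd 0.0202
t 11.35 z [(np.float64(0.7664), np.float64(0.875)), (np.float64(0.7695), np.float64(0.876))] phi -0.2842 -0.2843 F [ 5.  -1.4 12.4] pos [ 0.4814 -0.0426  0.305 ]
est [0.7736 0.0906 0.0413 5.518  0.0203] sd [0.0035 0.0187 0.0218 0.0296 0.0046]
phi [-0.34  -0.334 -0.335 -0.343 -0.356 -0.356 -0.348 -0.341] th [0.786 0.795 0.8   0.803 0.803 0.801 0.797 0.793 0.789 0.786 0.785 0.785
 0.785 0.785 0.785] om [ 0.09  0.06  0.04  0.01 -0.01 -0.02 -0.03 -0.03 -0.03 -0.02 -0.   -0.
  0.   -0.   -0.  ]
[[-0.0003, 0.0106, -0.0034, 0.0], [0.0, -0.0011, 0.0004, 0.0], [-0.0, 0.0001, -0.0, 0.0], [-0.0, 0.0015, -0.0005, 0.0], [-0.0001, 0.0024, -0.0009, 0.0]]
```

Request:
drive_tool:
  targets:
    - [-0.0003,0.0134,-0.0034,0]
    - [0,-0.0008,0.0003,0]
    - [0,0.0002,0,0]
    - [0,0.0014,-0.0005,0]
    - [-0.0001,0.0022,-0.0008,0]

```text
clock: 11.98
position: [0.481, -0.0303, 0.3014]
ee_rot: [0.007, -0.014, 1.0, -0.006]
contact_force: [3.4, -10.1, 14.7]
width: 0.0238
```

```bash
python3 -c "
from h import *
cycle(1.5)"
```

```text
track err 0.0102 pred th,om 0.8185 0.0443 sd 0.0283
t 12.075 z [(np.float64(0.808), np.float64(0.875)), (np.float64(0.8082), np.float64(0.875))] phi -0.3455 -0.3459 F [ 3.2 -9.9 14. ] pos [ 0.481  -0.0302  0.3014]
est [8.0870e-01 1.7000e-03 3.8800e-02 5.5183e+00 2.1600e-02] sd [0.0033 0.01   0.0212 0.0295 0.003 ]
phi [-0.336 -0.347 -0.353 -0.352 -0.349 -0.345 -0.342 -0.338] th [0.808 0.808 0.806 0.804 0.801 0.797 0.793 0.79  0.787 0.786 0.785 0.785
 0.785 0.785 0.785] om [-0.   -0.01 -0.01 -0.02 -0.03 -0.03 -0.03 -0.02 -0.02 -0.01 -0.   -0.
  0.    0.   -0.  ]
[[0.0001, -0.0018, 0.0006, 0.0], [-0.0001, 0.0021, -0.0007, 0.0], [-0.0, 0.0011, -0.0004, 0.0], [0.0, -0.0003, 0.0001, 0.0], [0.0, -0.0005, 0.0002, 0.0]]
```

Request:
drive_tool:
  targets:
    - [0,0.001,-0.0003,0]
    - [0,0.0005,-0.0002,0]
    - [0,0,0,0]
    - [0,-0.0003,0,0]
    - [0,-0.0003,0,0]

```text
clock: 12.7
position: [0.481, -0.0296, 0.3012]
ee_rot: [0.008, -0.014, 1.0, -0.007]
contact_force: [2.8, -9.7, 15.3]
width: 0.024
```

```bash
python3 - <<'E'
import pickle,numpy as np
S=pickle.load(open("S.pkl","rb")); p=S["nodes"][0]; S["nodes"]=p+np.array([0,-.005,-.008,-.008,-.007,-.006]); pickle.dump(S,open("S.pkl","wb"))
from h import *
cycle(1.5)
E
```

```text
track err 0.0029 pred th,om 0.7951 -0.041 sd 0.01
t 12.8 z [(np.float64(0.8054), np.float64(0.872)), (np.float64(0.8048), np.float64(0.87))] phi -0.349 -0.3489 F [ 1.9 -9.1 14.8] pos [ 0.481  -0.0296  0.3012]
est [ 0.8028 -0.0199  0.0416  5.5199  0.022 ] sd [0.0033 0.0116 0.0214 0.0295 0.0029]
phi [-0.348 -0.347 -0.346 -0.344 -0.343 -0.342 -0.34  -0.337] th [0.8   0.798 0.795 0.793 0.791 0.789 0.788 0.787 0.786 0.785 0.785 0.785
 0.785 0.785 0.785] om [-0.02 -0.02 -0.02 -0.02 -0.02 -0.01 -0.01 -0.01 -0.01 -0.   -0.   -0.
  0.   -0.   -0.  ]
[[0.0, -0.0002, 0.0001, 0.0], [0.0, -0.0002, 0.0001, 0.0], [0.0, -0.0002, 0.0001, 0.0], [0.0, -0.0002, 0.0001, 0.0], [0.0, -0.0003, 0.0001, 0.0]]
```

Request:
drive_tool:
  targets:
    - [0,0,0,0]
    - [0,0,0,0]
    - [0,-0.0003,0.0001,0]
    - [0,-0.0003,0.0001,0]
    - [0,-0.0004,0.0001,0]

```text
clock: 13.42
position: [0.481, -0.0304, 0.3015]
ee_rot: [0.008, -0.014, 1.0, -0.006]
contact_force: [3.5, -9.5, 14.5]
width: 0.0237
```

```bash
python3 -c "
from h import *
cycle(1.5)"
```

```text
track err -0.0022 pred th,om 0.7847 -0.0397 sd 0.0161
t 13.525 z [(np.float64(0.7915), np.float64(0.872)), (np.float64(0.7902), np.float64(0.873))] phi -0.3453 -0.3453 F [ 2.5 -8.7 14.4] pos [ 0.481  -0.0304  0.3015]
est [ 0.7887 -0.0247  0.0432  5.5196  0.0224] sd [0.0034 0.0112 0.0213 0.0295 0.0027]
phi [-0.342 -0.339 -0.336 -0.33  -0.323 -0.319 -0.319 -0.32 ] th [0.786 0.783 0.782 0.781 0.781 0.781 0.782 0.783 0.784 0.785 0.785 0.785
 0.785 0.785 0.785] om [-0.02 -0.02 -0.01 -0.    0.    0.01  0.01  0.01  0.01  0.    0.    0.
 -0.   -0.    0.  ]
[[0.0, -0.0006, 0.0002, 0.0], [0.0, -0.0006, 0.0002, 0.0], [0.0, -0.0006, 0.0002, 0.0], [0.0, -0.0011, 0.0004, 0.0], [0.0, -0.0013, 0.0004, 0.0]]
```

Request:
drive_tool:
  targets:
    - [0,-0.0017,0.0005,0]
    - [0,-0.0015,0.0005,0]
    - [0,0,0,0]
    - [0,0,0,0]
    - [0,0,0,0]

```text
clock: 14.15
position: [0.4811, -0.0329, 0.3023]
ee_rot: [0.008, -0.014, 1.0, -0.005]
contact_force: [4.3, -7.4, 14.3]
width: 0.0238
```

```bash
python3 - <<'E'
import pickle,numpy as np
S=pickle.load(open("S.pkl","rb")); p=S["nodes"][0]; S["nodes"]=p+np.array([0,.009,.017,.017,.017,.017]); pickle.dump(S,open("S.pkl","wb"))
from h import *
cycle(1.5)
E
```

```text
track err -0.0043 pred th,om 0.7804 -0.0068 sd 0.0112
t 14.25 z [(np.float64(0.7807), np.float64(0.874)), (np.float64(0.7808), np.float64(0.874))] phi -0.3326 -0.3328 F [ 3.7 -7.9 14.5] pos [ 0.4811 -0.0328  0.3023]
est [ 7.8040e-01 -4.4000e-03  4.3400e-02  5.5196e+00  2.2500e-02] sd [0.0029 0.0051 0.0213 0.0294 0.0027]
phi [-0.333 -0.329 -0.324 -0.321 -0.319 -0.319 -0.321 -0.322] th [0.78  0.78  0.78  0.78  0.781 0.782 0.783 0.784 0.784 0.785 0.785 0.785
 0.785 0.785 0.785] om [-0.   -0.    0.    0.    0.01  0.01  0.01  0.01  0.    0.    0.    0.
 -0.    0.    0.  ]
[[0.0, -0.0, 0.0, 0.0], [0.0, -0.0008, 0.0003, 0.0], [0.0, -0.0008, 0.0003, 0.0], [0.0, -0.0006, 0.0002, 0.0], [0.0, -0.0003, 0.0001, 0.0]]
```

The door has stopped at 0.781 rad. I'll keep the lever still and watch for drift.

Request:
drive_tool:
  targets:
    - [0,-0.0003,0.0001,0]
    - [0,0,0,0]
    - [0,0,0,0]
    - [0,0,0,0]
    - [0,0,0,0]

```text
clock: 14.88
position: [0.4811, -0.033, 0.3023]
ee_rot: [0.008, -0.014, 1.0, -0.005]
contact_force: [3.3, -7.7, 13.3]
width: 0.0239
```

```bash
python3 - <<'E'
import pickle,numpy as np
S=pickle.load(open("S.pkl","rb")); p=S["nodes"][0]; S["nodes"]=p+np.array([0,.0015,.0015,.0015,.0015,.0015]); pickle.dump(S,open("S.pkl","wb"))
from h import *
from rig import spotter
cycle(1.5)
for n in("scene","side","wrist"):
    for d in spotter.landmark_of("door_edge",n)[:1]:
        v=np.array(d["point"])-H; print(n,np.round(d["point"],3),np.arctan2(-v[:2]@X,v[2]))
E
```

```text
track err -0.0007 pred th,om 0.7782 -0.0036 sd 0.0054
t 14.975 z [(np.float64(0.7808), np.float64(0.874)), (np.float64(0.7807), np.float64(0.874))] phi -0.332 -0.3321 F [ 4.4 -8.2 14.4] pos [ 0.4811 -0.033   0.3023]
est [ 7.8000e-01 -2.0000e-03  4.4900e-02  5.5191e+00  2.2400e-02] sd [0.0027 0.0037 0.0214 0.0293 0.0027]
phi [-0.33  -0.327 -0.324 -0.322 -0.321 -0.321 -0.322 -0.324] th [0.78  0.78  0.78  0.78  0.781 0.782 0.783 0.784 0.784 0.785 0.785 0.785
 0.785 0.785 0.785] om [-0.    0.    0.    0.    0.01  0.01  0.01  0.01  0.    0.    0.    0.
 -0.    0.    0.  ]
[[0.0, -0.0004, 0.0001, 0.0], [0.0, -0.0006, 0.0002, 0.0], [0.0, -0.0006, 0.0002, 0.0], [0.0, -0.0004, 0.0001, 0.0], [0.0, -0.0002, 0.0001, 0.0]]
scene [ 0.753 -0.343  0.302] 0.7960814142155179
side [ 0.754 -0.442  0.118] 1.3946777919843418
wrist [ 0.755 -0.439  0.114] 1.4032465897146633
```

The door is still at 0.7808, and the scene-camera landmark gives 0.796 ± 0.011, which agrees. The side and wrist readings came from old pictures. I'll hold.

Request:
drive_tool:
  targets:
    - [0,0,0,0]
    - [0,0,0,0]
    - [0,0,0,0]
    - [0,0,0,0]
    - [0,0,0,0]

```text
clock: 15.75
position: [0.4811, -0.033, 0.3023]
ee_rot: [0.008, -0.014, 1.0, -0.005]
contact_force: [3.6, -7.9, 13.2]
width: 0.0238
```

Request:
drive_tool:
  targets:
    - [0,0,0,0]
    - [0,0,0,0]
    - [0,0,0,0]
    - [0,0,0,0]
    - [0,0,0,0]

```text
clock: 16.38
position: [0.4811, -0.033, 0.3023]
ee_rot: [0.008, -0.014, 1.0, -0.005]
contact_force: [3.5, -7.4, 14.3]
width: 0.0239
```

```bash
cat > chk.py <<'E'
from h import *
from rig import cams,sensors,spotter
im=cams.get_image("scene"); cams.get_image("side"); st=sensors.get_state(); print(st["clock"],angle(im),"phi",phi_of(st),np.round(st["contact_force"],1))
for n in("scene","side"):
    for d in spotter.landmark_of("door_edge",n)[:1]:
        v=np.array(d["point"])-H; print(n,np.round(d["point"],3),np.arctan2(-v[:2]@X,v[2]))
cv2.imwrite("pics/c%d.png"%int(st["clock"]),im["color"][:,:,::-1])
E
python3 chk.py
```

```text
16.475 (np.float64(0.7806674351507812), np.float64(0.8740053800208425)) phi -0.3319763369971255 [ 4.3 -8.2 13.9]
scene [ 0.752 -0.342  0.304] 0.7882006368160814
side [ 0.751 -0.345  0.311] 0.7812316052849626
```

Both cameras agree at 0.78 to 0.79 rad and the door isn't moving. I'll hold for another 5 s or so.

Request:
drive_tool:
  targets:
    - [0,0,0,0]
    - [0,0,0,0]
    - [0,0,0,0]
    - [0,0,0,0]
    - [0,0,0,0]

```text
clock: 17.2
position: [0.4811, -0.033, 0.3023]
ee_rot: [0.008, -0.014, 1.0, -0.005]
contact_force: [3.1, -8.4, 14.0]
width: 0.0236
```

Request:
drive_tool:
  targets:
    - [0,0,0,0]
    - [0,0,0,0]
    - [0,0,0,0]
    - [0,0,0,0]
    - [0,0,0,0]

```text
clock: 17.82
position: [0.4811, -0.033, 0.3023]
ee_rot: [0.008, -0.014, 1.0, -0.005]
contact_force: [3.6, -8.6, 13.6]
width: 0.0239
```

Request:
drive_tool:
  targets:
    - [0,0,0,0]
    - [0,0,0,0]
    - [0,0,0,0]
    - [0,0,0,0]
    - [0,0,0,0]

```text
clock: 18.45
position: [0.4811, -0.033, 0.3023]
ee_rot: [0.008, -0.014, 1.0, -0.005]
contact_force: [3.7, -7.7, 13.9]
width: 0.0241
```

Request:
drive_tool:
  targets:
    - [0,0,0,0]
    - [0,0,0,0]
    - [0,0,0,0]
    - [0,0,0,0]
    - [0,0,0,0]

```text
clock: 19.08
position: [0.4811, -0.033, 0.3023]
ee_rot: [0.008, -0.014, 1.0, -0.005]
contact_force: [4.1, -8.2, 13.6]
width: 0.0235
```

```bash
python3 chk.py
```

```text
19.175 (np.float64(0.7807025015114291), np.float64(0.8739082195213912)) phi -0.33210857113087705 [ 5.  -8.7 13. ]
scene [ 0.755 -0.344  0.302] 0.7971578319521417
side [ 0.755 -0.345  0.31 ] 0.7838199150189575
```

Request:
drive_tool:
  targets:
    - [0,0,0,0]
    - [0,0,0,0]
    - [0,0,0,0]
    - [0,0,0,0]
    - [0,0,0,0]

```text
clock: 19.9
position: [0.4811, -0.033, 0.3023]
ee_rot: [0.008, -0.014, 1.0, -0.005]
contact_force: [3.8, -7.4, 12.9]
width: 0.024
```

Request:
drive_tool:
  targets:
    - [0,0,0,0]
    - [0,0,0,0]
    - [0,0,0,0]
    - [0,0,0,0]
    - [0,0,0,0]

```text
clock: 20.52
position: [0.4811, -0.033, 0.3023]
ee_rot: [0.008, -0.014, 1.0, -0.005]
contact_force: [3.6, -7.5, 13.5]
width: 0.0239
```

Request:
drive_tool:
  targets:
    - [0,0,0,0]
    - [0,0,0,0]
    - [0,0,0,0]
    - [0,0,0,0]
    - [0,0,0,0]

```text
clock: 21.15
position: [0.4811, -0.033, 0.3023]
ee_rot: [0.008, -0.014, 1.0, -0.005]
contact_force: [2.9, -7.2, 13.4]
width: 0.0234
```

```bash
python3 chk.py; mv pics/c2*.png pics/final.png; ls pics
```

```text
21.25 (np.float64(0.7808009172527901), np.float64(0.8739199288798893)) phi -0.33198136899529607 [ 4.9 -7.8 13.3]
scene [ 0.754 -0.343  0.303] 0.7933007528809704
side [ 0.753 -0.345  0.308] 0.789409112823991
a.png
b.png
c16.png
c19.png
final.png
w.png
```

View pics/final.png

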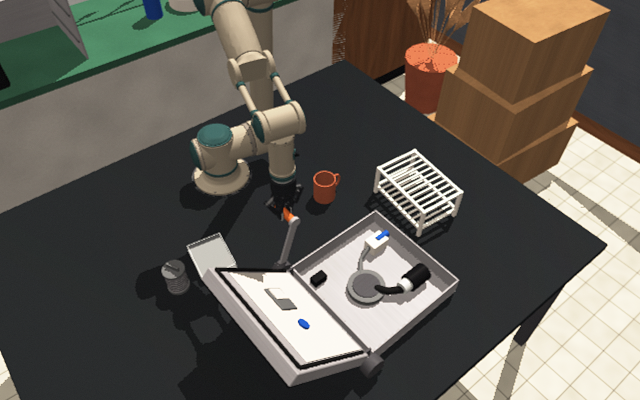

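The final picture shows the door half open and free of contact (liner at about (300,310)). The gripper is on the orange grip at (287,213) with the lever leaning back, and the mug, rack, tray and filter look undisturbed. The door hasn't moved for 7 s, so I'm handing in.

```bash
python3 -c "
from rig import manip
print(manip.sign_off())"
```

```text
the job is handed in; nothing more can be done
None
```

The door is floating half open on its springs, still, with the gripper holding the orange grip. I handed the job in at 21.25 s; no verdict is given.

I pinched the grip from above and drew the lever back until the spring lifted the door. I then worked the lever to and fro and caught the door at about 45°, without it reaching either stop.

**Door angle:** my image tracker read 0.781 rad (44.7°) from 14.15 s to 21.25 s, about 7 s, varying by less than 0.0003 rad.

**Independent check:** the trained network's door-edge readings gave 0.78–0.80 rad from fresh scene and side pictures, up to about 0.015 rad above my tracker. Two readings of 1.39 and 1.40 rad came from old side and wrist pictures, so I discarded them.

**Grip:** the jaw opening was 23.4 mm, set to 35 N. The bar seems to have rolled about 6 mm towards the fingertips as the lever turned, so a steady upward force of about 13 N stayed on the tool. The largest force I read was about 35 N, at the wrist, against its 120 N limit.

**Surroundings:** in the last picture nothing touches the door, and the mug, filter, tray and rack look undisturbed. I judged that by eye and didn't measure their positions again.

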